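Put the vials in their own wells of the block warmer

TASK

The containers on the block warmer are in each other's wells: move them round so that the bottle stands in the large block, the medium vial in the medium block and the small vial in the small block, each upright and all the way down in its bore. The small vial sits in a steel reducer sleeve in the medium block: lift the vial out without pulling the sleeve up with it, then stand the sleeve upright, open end up, in the steel accessory tray. Use any free spot on the worktop to park things meanwhile; set the glass and the bottle down rather than dropping or tipping them, and leave the pen box where it is.

Things in the scene. Friction and masses are not known exactly. Their poses are not given: they have to be found in the camera images.
- small_vial: Smallest glass vial, purple flip cap, 40 g. Straight body 28 mm in diameter up to 34 mm, shoulder narrowing to the neck at 50 mm, cap 24 mm wide, top 61 mm up. At the start it stands in the reducer sleeve in the medium block: 19 mm of straight body show above the sleeve's collar. Origin: centre of its underside; z up along its axis.
- medium_vial: Larger glass vial, blue flip cap, about 80 g. Straight body 36 mm in diameter up to 43 mm, shoulder narrowing to the neck at 64 mm, cap 30 mm wide, top 78 mm up. At the start it stands loose in the bore of the large block. Origin: centre of its underside; z up along its axis.
- bottle: White plastic infusion bottle with a paper slip taped on, about 120 g. Straight body 44 mm in diameter up to 63 mm, then a round shoulder, neck 29 mm wide, top 111 mm up. At the start it stands on top of the small block, over its bore, too wide to go in. Origin: on its underside; the body's axis lies 2 mm along its own +x from the origin; z up.
- sleeve: Steel reducer sleeve: thick-walled cup 38 mm tall, 120 g; lower 24 mm is 40 mm in diameter, then a 46 mm collar 14 mm high to grip it by. Hole 31 mm wide, 15 mm deep. At the start it stands on the floor of the medium block's bore, collar starting 2 mm above the block's top, with the small vial in it. Origin: centre of underside; z up to the open end.
- small_block: Smallest of three fixed round aluminium blocks in a row on the low white warmer (deck 50 mm above the worktop; centres 100 mm apart, in any order), for the small vial: 58 mm in diameter, 24 mm tall, one central bore 33 mm wide, 16 mm deep, mouth flared to 38 mm. Origin: centre of its underside, on the deck; bore floor 8 mm above it; z up, y along the row.
- medium_block: Middle of three fixed round aluminium blocks in a row on the low white warmer (deck 50 mm above the worktop; centres 100 mm apart, in any order), for the medium vial: 70 mm in diameter, 30 mm tall, one central bore 42 mm wide, 22 mm deep, mouth flared to 52 mm. Origin: centre of its underside, on the deck; bore floor 8 mm above it; z up, y along the row.
- large_block: Largest of three fixed round aluminium blocks in a row on the low white warmer (deck 50 mm above the worktop; centres 100 mm apart, in any order), for the bottle: 80 mm in diameter, 34 mm tall, one central bore 50 mm wide, 26 mm deep, mouth flared to 60 mm. Origin: centre of its underside, on the deck; bore floor 8 mm above it; z up, y along the row.
- tray: Shallow open steel accessory tray on the worktop, left or right in front of the warmer, 105 x 145 mm (x, y) and 18 mm high, walls and floor 3 mm; empty; fixed. Origin: centre of its underside; z up.
- pen_box: Bystander: small empty light-grey pen box, 50 x 85 mm and 75 mm high, open on top, on the worktop on the side away from the tray. Loose. Origin: centre of its underside.

How it is judged:
At the end, for the whole second after the job is handed in: Small vial, medium vial and bottle each stand upright (0.2 rad) in the small, medium and large block: origin within 12 mm of the block's axis, less than 14 mm above its underside. The sleeve stands upright (0.2 rad), open end up, on the tray floor. All at rest (horizontal distance between small_vial and small_block below 0.012 m and z of small_vial in the frame of small_block below 0.014 m and angle between each of small_vial, medium_vial, bottle, sleeve's own z axis and vertical below 0.2 rad and horizontal distance between medium_vial and medium_block below 0.012 m and z of medium_vial in the frame of medium_block below 0.014 m and horizontal distance between bottle and large_block below 0.012 m and z of bottle in the frame of large_block below 0.014 m and x of sleeve in the frame of tray between -0.045 and 0.045 m and y of sleeve in the frame of tray between -0.065 and 0.065 m and z of sleeve in the frame of tray below 0.01 m and linear speed of each of small_vial, medium_vial, bottle, sleeve below 0.02 m/s); the robot touches nothing.
It fails at once if the sleeve is dragged up out of its bore with the small vial in it (z of sleeve in the frame of medium_block above 0.02 m and distance between small_vial and sleeve below 0.034 m).
It fails at once if a vial or the bottle is knocked over (tilted past 40 degrees) (angle between any of small_vial, medium_vial, bottle's own z axis and vertical above 0.7 rad).
It fails at once if a vial or the bottle is dropped (falls freely by more than about 40 mm) ((contact force between the fingers and small_vial below 0.02 N and linear speed of small_vial above 0.9 m/s) or (contact force between the fingers and medium_vial below 0.02 N and linear speed of medium_vial above 0.9 m/s) or (contact force between the fingers and bottle below 0.02 N and linear speed of bottle above 0.9 m/s)).
It fails at once if the pen box is shifted by more than 20 mm (distance of pen_box from where it was at the start of the episode above 0.02 m).
It also fails if it takes over 118 s, if anything falls off the work surface, if the arm or the gripper's body presses on something with over 40 N, if the wrist force passes 120 N, or if a joint passes its speed limit or range.

ROBOT

A 7-joint arm with a two-finger parallel gripper is mounted at the origin on a cart in front of the work surface, level with it; the furniture and walls round the work are solid. World frame = base frame: x ahead of the robot, y to its left, z up, the work surface at z = 0. Lengths are in m, angles in rad, forces in N, time in s.
With the tool pointing down it reaches from about 0.4 to 0.9 m from the base axis. Payload 5.5 kg.
Tool frame: the origin (TCP) lies at the very end of the fingers, on their centre line; the grasp point (between the pads) lies 19 mm behind it; z points along the fingers, y is the line along which they close (so a half turn about z gives the same grasp; the last joint's range is limited). The gripper opens to 85 mm and grips with 20 to 120 N. Pads are 22 mm wide; open, the fingers measure 114 mm over their backs; the gripper's body (76 mm by 85 mm) begins 54 mm behind the grasp point. The pads swing forward as they close: fully open they stand 13 mm farther back than shut.
Start: joints at [-0.911, 0.501, -0.427, 1.55, 0.221, 1.138, -0.21], TCP at [0.251, 0.6, 0.231] pointing down, gripper open.
Joint ranges: [-2.88, 2.88], [-0.31, 2.03], [-1.54, 1.56], [0.2, 2.42], [-1.41, 4.55], [0.19, 2.02], [-2.57, 2.57]. Speed limits (rad/s): [2.57, 2.57, 3.14, 3.14, 3.14, 3.14, 3.14].

INTERFACE

Orientations are given as [roll, pitch, yaw] about the fixed x, y, z axes, in that order (R = Rz(yaw) Ry(pitch) Rx(roll)).
In Python, from station import env, cams gives the robot as it stands.
- The arm moves only by the tool carry_out, never from a script. Its argument "moves" is a list of rows, each a list of 7 numbers: the closure, from -1 (fully open) to 1 (shut), then the shift along the tool's x, y, z in cm, then the turn, a rotation vector about the tool's x, y, z in degrees. In form: [[fingers, dx, dy, dz, wx, wy, wz], ...]. A call has 1 to 5 rows; each row is the pose to reach, as a shift and turn from the pose commanded when the call began, along the tool's axes at that moment; what a row does not reach only later rows make up. A row lasts 1/12 s, in which the tool goes at most 41.7 mm and 7.16 degrees, less where a joint would pass 70% of its speed; a pose out of reach is approached as far as the arm can. A call with a gripper value outside its range is refused whole. The fingers move at their own pace and stop on an object; "squeeze" is the grip in N (left out, the last holds). Time passes only in rows, so rows that repeat a pose let the fingers close. It gives the time, the measured TCP pose, the force, the opening and the grip force at its end, in the units of the state.
- env.get_obs(): the state, without advancing time (a new reading comes with each control period).
- cams.snapshot(name): name is "side" or "top"; returns the picture (420x560x3 uint8, red, green, blue); there is no depth.
- cams.camera_params(name): a dict with "mtx" (3x3 intrinsics, pixels), "cam_to_world" (4x4, takes a point from camera to world coordinates). Camera axes: x right, y down, z forward; pixel columns grow to the right and rows downward; lengths in m; the calibration is good to about 2 mm. A picture is of the moment at which its call begins. camera_params takes no time and is no camera call.
- env.close_job(): hands the job in; it is judged then, once.
The state is a dict: "t": time; "joints": joint angles; "qd": joint speeds; "effort": joint torques, N m; "eef_pos": TCP position; "orientation": TCP orientation; "ft_force": force on the tool from outside, world axes, zero at the start; "moment": the same for the moment, N m; "gripper_width": finger opening in m; "grip_force": force on a finger pad.
Only numpy, scipy, OpenCV 4.12 (cv2) and the standard library are available. Lean on these libraries where they do the work, as an engineer would, in place of code of your own. Each camera call takes 0.05 s, during which the arm holds its last target. There are 200 camera calls.

## Working session

There is one attempt and no reset: what is moved stays moved. The work goes in short steps, Python scripts to look and compute and a tool call to move; the robot and the scene stay as the last step left them, time stands still between calls to the robot, and variables do not carry over. Pictures are saved under pics/ and viewed, at most 14 in all, crops included, and the job is handed in when it is done.

Besides the shell and the picture viewer there is one more tool, called in YAML: its name, and indented under it one key for each argument. carry_out: Moves the arm, as the interface text tells. Its arguments: {"type":"object","properties":{"moves":{"type":"array"},"squeeze":{"type":"number"}},"required":["moves"]}

```bash
mkdir -p pics; cat > h.py <<'E'
import numpy as np, cv2
from station import env, cams
def snap(n,f=None):
    im=cams.snapshot(n)
    if f: cv2.imwrite('pics/'+f,cv2.cvtColor(im,cv2.COLOR_RGB2BGR))
    return im
def ray(n,u,v):
    p=cams.camera_params(n);T=np.array(p['cam_to_world']);d=T[:3,:3]@np.linalg.inv(p['mtx'])@[u,v,1]
    return T[:3,3],d
def onz(n,u,v,z):
    o,d=ray(n,u,v);return o+d*(z-o[2])/d[2]
def proj(n,P):
    p=cams.camera_params(n);T=np.linalg.inv(p['cam_to_world']);q=p['mtx']@(T[:3,:3]@np.array(P)+T[:3,3]);return q[:2]/q[2]
E
python3 - <<'E'
from h import *
np.set_printoptions(precision=3,suppress=True)
snap('top','t0.png');snap('side','s0.png')
for n in('top','side'):print(cams.camera_params(n))
o=env.get_obs();print(o)
E
```

```text
{'mtx': array([[445.457,   0.   , 275.934],
       [  0.   , 445.457, 217.916],
       [  0.   ,   0.   ,   1.   ]]), 'cam_to_world': array([[ 0.008, -0.995,  0.103,  0.421],
       [-1.   , -0.008,  0.005, -0.006],
       [-0.004, -0.103, -0.995,  1.064],
       [ 0.   ,  0.   ,  0.   ,  1.   ]])}
{'mtx': array([[471.202,   0.   , 282.864],
       [  0.   , 471.202, 209.984],
       [  0.   ,   0.   ,   1.   ]]), 'cam_to_world': array([[ 0.724, -0.583,  0.368,  0.16 ],
       [-0.689, -0.608,  0.395, -0.398],
       [-0.006, -0.54 , -0.842,  0.968],
       [ 0.   ,  0.   ,  0.   ,  1.   ]])}
{'t': 0.1, 'joints': array([-0.911,  0.502, -0.427,  1.551,  0.221,  1.138, -0.21 ]), 'qd': array([-0.002, -0.001,  0.002, -0.003, -0.001, -0.   ,  0.002]), 'effort': array([ -0.012, -57.08 ,  -5.839, -28.175,   0.011,   0.005,  -0.   ]), 'eef_pos': array([0.251, 0.599, 0.23 ]), 'orientation': array([-3.14 , -0.   ,  2.745]), 'ft_force': array([ 0.047, -1.091,  0.632]), 'moment': array([0.04 , 0.031, 0.018]), 'grip_force': 0.0, 'gripper_width': 0.08532779215558084}
```

```bash
ls -la
```

```text
total 16
drwxr-xr-x  3 agent agent 4096 Dec  3 16:06 .
drwxr-xr-x 23 root  root  4096 Dec  3 16:06 ..
-rw-r--r--  1 agent agent  518 Dec  3 16:06 h.py
drwxr-xr-x  2 agent agent 4096 Dec  3 16:06 pics
```

View pics/t0.png

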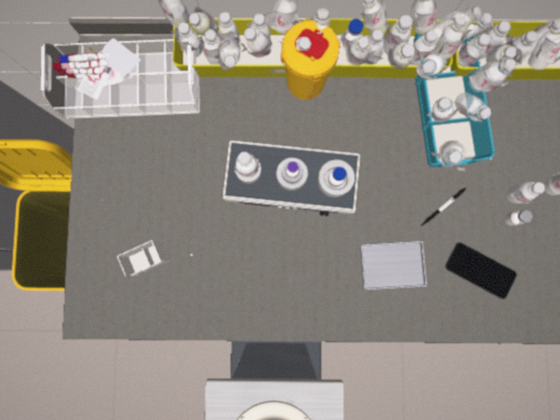

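View pics/s0.png

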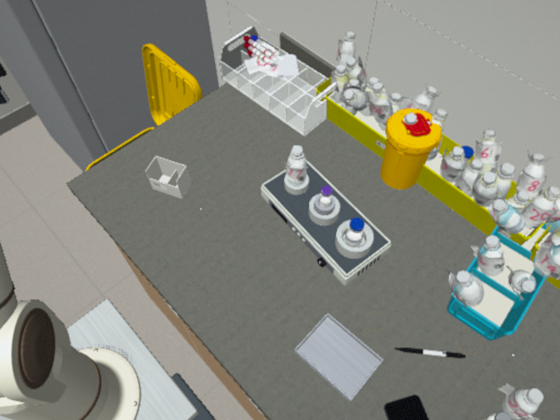

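The top view shows the bottle at (247,163) on the left, the small vial's purple cap at (292,168), and the blue-capped medium vial at (338,175). The tray is at (393,265) and the pen box at (140,258). The side view agrees.

```bash
cat > m.py <<'E'
from h import *
np.set_printoptions(precision=4,suppress=True)
def blob(im,lo,hi,win):
    x0,y0,x1,y1=win;h=cv2.cvtColor(im,cv2.COLOR_RGB2HSV)[y0:y1,x0:x1]
    m=cv2.inRange(h,lo,hi);n,l,s,c=cv2.connectedComponentsWithStats(m)
    if n<2:return None
    k=1+np.argmax(s[1:,4]);b=s[k];return [b[0]+x0+(b[2]-1)/2,b[1]+y0+(b[3]-1)/2],s[k],c[k]+[x0,y0]
def tri(a,b):
    o1,d1=ray('top',*a);o2,d2=ray('side',*b)
    A=np.stack([d1,-d2],1);t=np.linalg.lstsq(A,o2-o1,rcond=None)[0];p,q=o1+d1*t[0],o2+d2*t[1];return (p+q)/2,np.linalg.norm(p-q)
E
python3 - <<'E'
from m import *
t=cv2.cvtColor(cv2.imread('pics/t0.png'),cv2.COLOR_BGR2RGB);s=cv2.cvtColor(cv2.imread('pics/s0.png'),cv2.COLOR_BGR2RGB)
P=((125,70,50),(150,255,255));B=((105,120,60),(122,255,255))
for nm,c,wt,ws in(('small',P,(270,150,315,190),(300,170,350,220)),('med',B,(318,155,360,200),(335,205,380,250))):
    a=blob(t,*c,wt);b=blob(s,*c,ws);print(nm,a,b,tri(a[2],b[2]))
for n,pts,z in(('deck',[(230,142),(359,153),(355,211),(224,198)],.05),('tray',[(361,244),(423,241),(426,286),(364,290)],.018),('pen',[(118,258),(151,242),(162,261),(128,276)],.075)):
    q=np.array([onz('top',*p,z) for p in pts]);print(n,q[:,:2],q.mean(0))
g=cv2.resize(t[130:220,215:370],None,fx=5,fy=5,interpolation=cv2.INTER_CUBIC);cv2.imwrite('pics/c1.png',g[...,::-1])
E
```

```text
small ([np.float64(292.5), np.float64(166.5)], array([18, 12, 10, 10, 82], dtype=int32), array([292.5122, 166.4268])) ([np.float64(326.5), np.float64(190.0)], array([21, 15, 12, 11, 91], dtype=int32), array([326.1319, 189.8681])) (array([ 0.6263, -0.0354,  0.1362]), np.float64(0.0008128244046668725))
med ([np.float64(339.5), np.float64(173.5)], array([ 16,  13,  12,  12, 122], dtype=int32), array([339.2295, 173.3443])) ([np.float64(356.5), np.float64(223.5)], array([ 15,  12,  14,  14, 156], dtype=int32), array([356.6603, 223.4808])) (array([ 0.6135, -0.1352,  0.1302]), np.float64(0.0005139553116568058))
deck [[ 0.7026  0.1075]
 [ 0.6786 -0.1926]
 [ 0.5429 -0.1819]
 [ 0.5707  0.1189]] [ 0.6237 -0.037   0.05  ]
tray [[ 0.4689 -0.2008]
 [ 0.4771 -0.3461]
 [ 0.3727 -0.3504]
 [ 0.3623 -0.2065]] [ 0.4202 -0.2759  0.018 ]
pen [[0.4311 0.3481]
 [0.4671 0.2762]
 [0.4252 0.2503]
 [0.3917 0.3242]] [0.4288 0.2997 0.075 ]
```

View pics/c1.png

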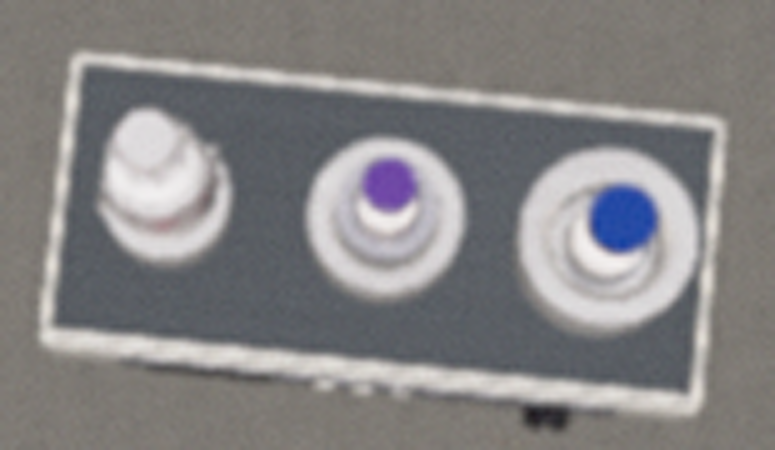

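The crop gives the block-top centres in the full image: small about (248.4,169.4), medium about (292.2,173), large about (336.8,177.2). The medium vial leans towards the right of its bore.

```bash
cat >> h.py <<'E'
from scipy.spatial.transform import Rotation as R
def go(*targets,yaw=1.49):
    """print cm shifts in tool axes between successive world points, tool down at yaw; first is from now"""
    o=env.get_obs();p=o['eef_pos'];Rt=R.from_euler('xyz',o['orientation'])
    print('t',round(o['t'],2),'p',p.round(4),'rpy',o['orientation'].round(3),'w',round(o['gripper_width'],4),'j',o['joints'].round(2))
    Rg=R.from_euler('xyz',[np.pi,0,yaw]);print('turn deg',np.degrees((Rt.inv()*Rg).as_rotvec()).round(1))
    for k,t in enumerate(targets):
        r=Rt if k==0 else Rg
        print((100*r.inv().apply(np.array(t)-p)).round(2));p=np.array(t)
E
python3 - <<'E'
from m import *
S=onz('top',248.4,169.4,.074);M=onz('top',292.2,173,.08);L=onz('top',336.8,177.2,.084)
print(S,M,L,(S-L)/2, 'yaw',-np.arctan2((S-L)[0],(S-L)[1]))
print('small',onz('top',292.5,166.5,.1415),'med',onz('top',339.4,173.4,.135))
print('bottle',onz('top',215+148/5,130+138/5,.184))
go([.6135,-.1352,.24])
E
```

```text
[0.6329 0.0621 0.074 ] [ 0.6241 -0.0368  0.08  ] [ 0.6145 -0.1362  0.084 ] [ 0.0092  0.0991 -0.005 ] yaw -0.0926686201353942
small [ 0.6253 -0.0355  0.1415] med [ 0.6126 -0.135   0.135 ]
bottle [0.6335 0.0625 0.184 ]
t 0.1 p [0.251  0.5989 0.2303] rpy [-3.14  -0.     2.745] w 0.0853 j [-0.91  0.5  -0.43  1.55  0.22  1.14 -0.21]
turn deg [-0.1  0.1 71.9]
[-61.8  -53.71  -0.87]
```

carry_out:
  moves:
    - [-1,-15.4,-13.4,-0.2,0,0,0]
    - [-1,-15.4,-13.4,-0.2,0,0,0]
    - [-1,-15.4,-13.4,-0.2,0,0,0]
    - [-1,-15.4,-13.4,-0.2,0,0,0]
    - [-1,-15.4,-13.4,-0.2,0,0,0]
  squeeze: 30

```text
t: 0.52
eef_pos: [0.3422, 0.4136, 0.2328]
orientation: [-3.14, 0.0, 2.744]
ft_force: [0.9, -0.1, 0.3]
gripper_width: 0.0852
grip_force: 0.0
```

carry_out:
  moves:
    - [-1,-15.4,-13.4,-0.2,0,0,0]
    - [-1,-15.4,-13.4,-0.2,0,0,0]
    - [-1,-15.4,-13.4,-0.2,0,0,0]
    - [-1,-15.4,-13.4,-0.2,0,0,0]
    - [-1,-15.4,-13.4,-0.2,0,0,0]

```text
t: 0.93
eef_pos: [0.4322, 0.2304, 0.2352]
orientation: [-3.141, 0.0, 2.744]
ft_force: [1.1, 0.2, 0.5]
gripper_width: 0.0852
grip_force: 0.0
```

carry_out:
  moves:
    - [-1,-15.4,-13.4,-0.2,0,0,0]
    - [-1,-15.4,-13.4,-0.2,0,0,0]
    - [-1,-15.4,-13.4,-0.2,0,0,0]
    - [-1,-15.4,-13.4,-0.2,0,0,0]
    - [-1,-15.4,-13.4,-0.2,0,0,0]

```text
t: 1.35
eef_pos: [0.5224, 0.0473, 0.2372]
orientation: [-3.141, 0.0, 2.744]
ft_force: [0.8, -0.2, 0.8]
gripper_width: 0.0855
grip_force: 0.0
```

carry_out:
  moves:
    - [-1,-15.4,-13.4,-0.2,0,0,7]
    - [-1,-15.4,-13.4,-0.2,0,0,14]
    - [-1,-15.4,-13.4,-0.2,0,0,21]
    - [-1,-15.4,-13.4,-0.2,0,0,28]
    - [-1,-15.4,-13.4,-0.2,0,0,35]

```text
t: 1.77
eef_pos: [0.6125, -0.1358, 0.2389]
orientation: [-3.141, 0.0, 2.127]
ft_force: [0.3, 0.6, -0.2]
gripper_width: 0.0854
grip_force: 0.0
```

carry_out:
  moves:
    - [-1,0,0,0,0,0,7]
    - [-1,0,0,0,0,0,14]
    - [-1,0,0,0,0,0,21]
    - [-1,0,0,0,0,0,28]
    - [-1,0,0,0,0,0,35]

```text
t: 2.18
eef_pos: [0.6118, -0.1329, 0.2386]
orientation: [-3.14, -0.0, 1.517]
ft_force: [0.5, 0.4, -0.4]
gripper_width: 0.0854
grip_force: 0.0
```

```bash
python3 -c "
from h import *
go([.613,-.135,.2],[.613,-.135,.085])"
```

```text
t 2.18 p [ 0.6118 -0.1329  0.2386] rpy [-3.14  -0.     1.517] w 0.0854 j [ 0.05  0.42  0.16  1.62 -0.07  1.11  0.18]
turn deg [-0.1 -0.   1.5]
[-0.21  0.14  3.86]
[ 0.  -0.  11.5]
```

carry_out:
  moves:
    - [-1,-0.2,0.15,3.9,0,0,1.5]
    - [-1,-0.2,0.15,8,0,0,1.5]
    - [-1,-0.2,0.15,12,0,0,1.5]
    - [-1,-0.2,0.15,14,0,0,1.5]
    - [-1,-0.2,0.15,15.15,0,0,1.5]

```text
t: 2.6
eef_pos: [0.6104, -0.1341, 0.0833]
orientation: [-3.134, -0.001, 1.497]
ft_force: [-1.0, 0.1, 0.0]
gripper_width: 0.0855
grip_force: 0.0
```

carry_out:
  moves:
    - [0.2,0,0,0,0,0,0]
    - [0.4,0,0,0,0,0,0]
    - [0.6,0,0,0,0,0,0]
    - [1,0,0,0,0,0,0]
    - [1,0,0,0,0,0,0]

```text
t: 3.02
eef_pos: [0.6152, -0.1355, 0.0901]
orientation: [3.138, 0.0, 1.497]
ft_force: [-0.4, -0.4, 3.8]
gripper_width: 0.0341
grip_force: 30.7
```

carry_out:
  moves:
    - [1,0,0,0,0,0,0]
    - [1,0,0,0,0,0,0]
    - [1,0,0,0,0,0,0]
    - [1,0,0,0,0,0,0]
    - [1,0,0,0,0,0,0]

```text
t: 3.43
eef_pos: [0.6152, -0.1355, 0.0901]
orientation: [3.138, 0.0, 1.497]
ft_force: [-1.5, -1.0, 6.5]
gripper_width: 0.0341
grip_force: 31.1
```

carry_out:
  moves:
    - [1,0,0,-0.5,0,0,0]
    - [1,0,0,-1,0,0,0]
    - [1,0,0,-2,0,0,0]
    - [1,0,0,-3,0,0,0]
    - [1,0,0,-4,0,0,0]

```text
t: 3.85
eef_pos: [0.6137, -0.1349, 0.129]
orientation: [3.141, 0.0, 1.497]
ft_force: [0.9, -0.1, -1.6]
gripper_width: 0.0341
grip_force: 30.3
```

```bash
python3 -c "
from h import *
a=snap('top');b=snap('side')
cv2.imwrite('pics/a1.png',np.hstack([cv2.resize(x,None,fx=3,fy=3,interpolation=2) for x in(a[120:240,270:400],b[150:270,280:410])])[...,::-1])
go([.615,-.1355,.17],[.45,-.06,.17],[.45,-.06,.036])"
```

```text
t 3.95 p [ 0.6153 -0.1354  0.1305] rpy [3.137 0.    1.497] w 0.0339 j [ 0.06  0.54  0.15  1.71 -0.1   0.9   0.18]
turn deg [0.2 0.  0.4]
[-0.02 -0.02 -3.95]
[  6.19 -17.06  -0.  ]
[ 0.  -0.  13.4]
```

View pics/a1.png

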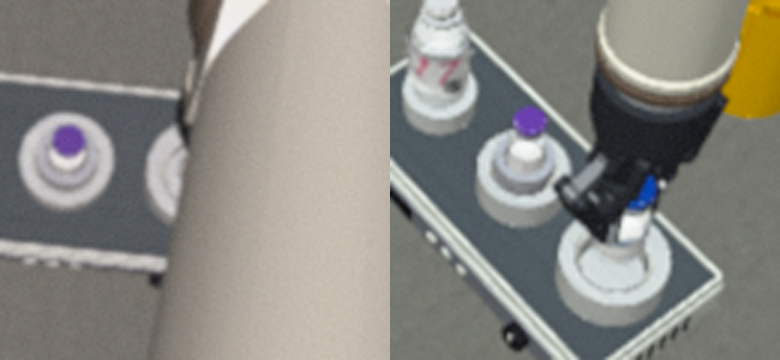

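carry_out:
  moves:
    - [1,0,0,-2,0,0,0]
    - [1,0,0,-4,0,0,0]
    - [1,0,-3,-4,0,0,0]
    - [1,1,-6,-4,0,0,0]
    - [1,2,-9,-4,0,0,0]

```text
t: 4.37
eef_pos: [0.5244, -0.1089, 0.168]
orientation: [3.141, 0.0, 1.495]
ft_force: [0.5, -0.1, -0.4]
gripper_width: 0.0339
grip_force: 30.4
```

carry_out:
  moves:
    - [1,1.2,-3,0,0,0,0]
    - [1,3,-6,0,0,0,0]
    - [1,4.2,-8,0,0,0,0]
    - [1,4.2,-8,3,0,0,0]
    - [1,4.2,-8,6,0,0,0]

```text
t: 4.78
eef_pos: [0.4498, -0.0595, 0.1093]
orientation: [3.135, -0.001, 1.499]
ft_force: [0.5, -1.0, -1.2]
gripper_width: 0.0344
grip_force: 30.4
```

carry_out:
  moves:
    - [1,0,0,2,0,0,0]
    - [1,0,0,4,0,0,0]
    - [1,0,0,5.2,0,0,0]
    - [1,0,0,5.6,0,0,0]
    - [1,0,0,5.8,0,0,0]

```text
t: 5.2
eef_pos: [0.4481, -0.0606, 0.0492]
orientation: [-3.14, 0.0, 1.497]
ft_force: [-1.1, -0.9, -0.6]
gripper_width: 0.034
grip_force: 30.3
```

```bash
python3 -c "
from h import *
a=snap('top');b=snap('side')
cv2.imwrite('pics/a2.png',np.hstack([cv2.resize(x,None,fx=3,fy=3,interpolation=2) for x in(a[170:300,250:380],b[180:310,230:360])])[...,::-1])
go([.45,-.06,.033]);print(env.get_obs()['ft_force'])"
```

```text
t 5.3 p [ 0.4489 -0.0607  0.0501] rpy [3.141 0.    1.497] w 0.034 j [-0.02  0.42  0.11  2.17 -0.09  0.55  0.08]
turn deg [0.  0.  0.4]
[0.07 0.1  1.71]
[ 0.35149985 -0.12008216 -1.19495137]
```

View pics/a2.png

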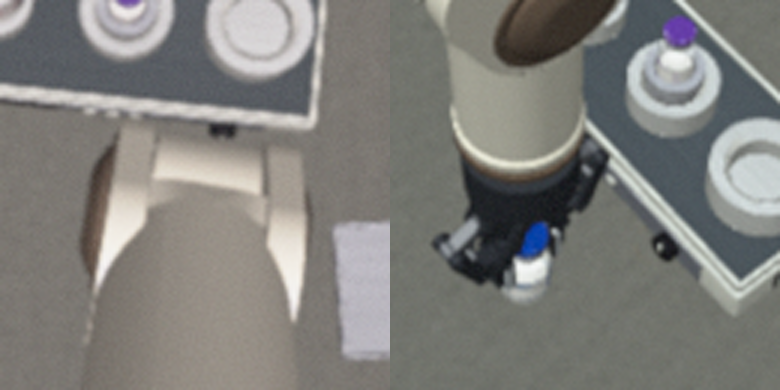

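The vial is held upright over the free worktop in front of the warmer, and the large block is now empty.

carry_out:
  moves:
    - [1,0,0,0.5,0,0,0]
    - [1,0,0,0.9,0,0,0]
    - [1,0,0,1.2,0,0,0]
    - [1,0,0,1.4,0,0,0]
    - [1,0,0,1.5,0,0,0]

```text
t: 5.72
eef_pos: [0.4485, -0.0606, 0.0346]
orientation: [-3.141, -0.0, 1.497]
ft_force: [-0.2, 0.8, -1.1]
gripper_width: 0.034
grip_force: 30.4
```

carry_out:
  moves:
    - [1,0,0,0.1,0,0,0]
    - [1,0,0,0.2,0,0,0]
    - [1,0,0,0.25,0,0,0]
    - [1,0,0,0.25,0,0,0]
    - [1,0,0,0.25,0,0,0]

```text
t: 6.13
eef_pos: [0.4487, -0.0606, 0.0323]
orientation: [3.142, 0.0, 1.497]
ft_force: [-0.1, -0.1, -0.7]
gripper_width: 0.0341
grip_force: 30.4
```

carry_out:
  moves:
    - [1,0,0,0.1,0,0,0]
    - [1,0,0,0.2,0,0,0]
    - [1,0,0,0.3,0,0,0]
    - [1,0,0,0.3,0,0,0]
    - [1,0,0,0.3,0,0,0]

```text
t: 6.55
eef_pos: [0.4488, -0.0609, 0.0317]
orientation: [3.141, -0.0, 1.496]
ft_force: [-9.3, 0.6, 33.5]
gripper_width: 0.0337
grip_force: 34.0
```

carry_out:
  moves:
    - [1,0,0,0.1,0,0,0]
    - [1,0,0,0.2,0,0,0]
    - [1,0,0,0.3,0,0,0]
    - [1,0,0,0.3,0,0,0]
    - [1,0,0,0.3,0,0,0]

```text
t: 6.97
eef_pos: [0.4481, -0.0605, 0.0296]
orientation: [-3.141, -0.001, 1.496]
ft_force: [-14.2, 1.5, 49.3]
gripper_width: 0.0338
grip_force: 38.0
```

carry_out:
  moves:
    - [1,0,0,-0.25,0,0,0]
    - [1,0,0,-0.4,0,0,0]
    - [0.3,0,0,-0.4,0,0,0]
    - [0,0,0,-0.4,0,0,0]
    - [-0.5,0,0,-0.4,0,0,0]

```text
t: 7.38
eef_pos: [0.4486, -0.0606, 0.03]
orientation: [-3.141, 0.0, 1.497]
ft_force: [0.1, -0.4, 0.3]
gripper_width: 0.0534
grip_force: 0.0
```

carry_out:
  moves:
    - [-1,0,0,-0.4,0,0,0]
    - [-1,0,0,-3,0,0,0]
    - [-1,0,0,-7,0,0,0]
    - [-1,0,0,-11,0,0,0]
    - [-1,0,0,-15,0,0,0]

```text
t: 7.8
eef_pos: [0.4478, -0.0607, 0.1816]
orientation: [-3.14, 0.0, 1.497]
ft_force: [1.3, -0.0, -0.1]
gripper_width: 0.0855
grip_force: 0.0
```

```bash
python3 -c "
from m import *
b=snap('side')
print(blob(b,(105,120,60),(122,255,255),(230,180,360,310)))
go([.633,.063,.26],[.633,.063,.116])"
```

```text
([np.float64(274.5), np.float64(262.5)], array([ 38,  76,  14,  14, 149], dtype=int32), array([274.5168, 262.3356]))
t 7.85 p [ 0.4529 -0.0612  0.1892] rpy [ 3.131 -0.     1.496] w 0.0855 j [-0.06  0.17  0.15  2.08 -0.03  0.88  0.03]
turn deg [ 0.6 -0.   0.4]
[13.73 17.11 -6.89]
[ 0.  -0.  14.4]
```

carry_out:
  moves:
    - [-1,0,0,-4,0,0,0]
    - [-1,2,3,-7,0,0,0]
    - [-1,5,6,-7,0,0,0]
    - [-1,8,9,-7,0,0,0]
    - [-1,11,12,-7,0,0,0]

```text
t: 8.27
eef_pos: [0.5733, 0.0371, 0.2516]
orientation: [3.139, -0.001, 1.496]
ft_force: [0.2, -0.1, -0.1]
gripper_width: 0.0851
grip_force: 0.0
```

carry_out:
  moves:
    - [-1,2.7,3,0,0,0,0]
    - [-1,2.7,5.1,0,0,0,0]
    - [-1,2.7,5.1,0,0,0,0]
    - [-1,2.7,5.1,0,0,0,0]
    - [-1,2.7,5.1,0,0,0,0]

```text
t: 8.68
eef_pos: [0.6236, 0.0585, 0.2496]
orientation: [-3.14, 0.001, 1.496]
ft_force: [-0.2, 0.1, -0.1]
gripper_width: 0.0854
grip_force: 0.0
```

```bash
python3 -c "
from m import *
b=snap('side','s3.png');cv2.imwrite('pics/c3.png',cv2.resize(b[60:330,180:480],(750,600),interpolation=2)[...,::-1])
go([.633,.063,.26],[.633,.063,.118])"
```

```text
t 8.73 p [0.6234 0.0585 0.2499] rpy [-3.14   0.001  1.496] w 0.0852 j [-0.2   0.41  0.08  1.61 -0.04  1.13 -0.18]
turn deg [-0.1  0.   0.3]
[ 0.52  0.92 -1.01]
[ 0.  -0.  14.2]
```

View pics/c3.png

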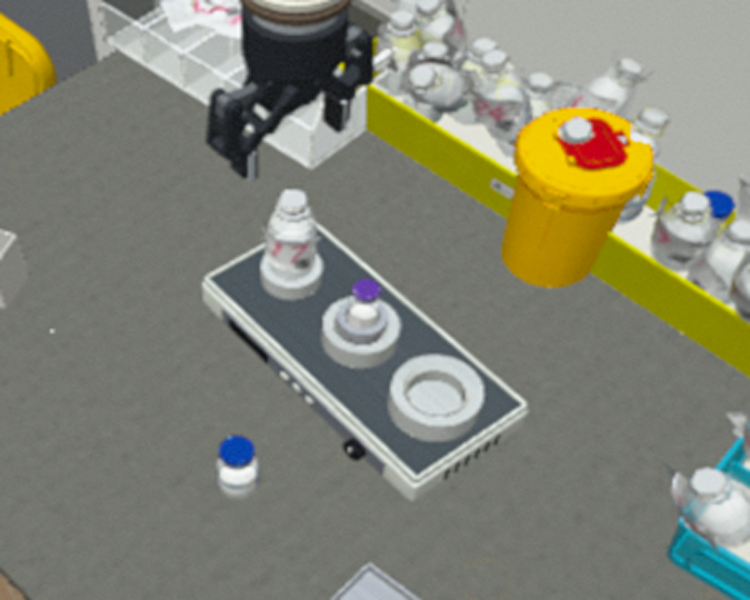

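The medium vial stands upright on the worktop, at (237,465) in the crop. The bottle stands on the small block under the gripper, and the large bore is empty.

carry_out:
  moves:
    - [-1,0.5,0.9,0,0,0,0]
    - [-1,0.5,0.9,3,0,0,0]
    - [-1,0.5,0.9,7,0,0,0]
    - [-1,0.5,0.9,11,0,0,0]
    - [-1,0.5,0.9,13,0,0,0]

```text
t: 9.15
eef_pos: [0.63, 0.0626, 0.1162]
orientation: [-3.136, 0.001, 1.496]
ft_force: [-1.3, -0.0, -0.1]
gripper_width: 0.0856
grip_force: 0.0
```

carry_out:
  moves:
    - [0,0,0,0.1,0,0,0]
    - [0.2,0,0,0.1,0,0,0]
    - [0.4,0,0,0.1,0,0,0]
    - [1,0,0,0.1,0,0,0]
    - [1,0,0,0.1,0,0,0]

```text
t: 9.57
eef_pos: [0.6354, 0.0638, 0.1221]
orientation: [3.138, -0.001, 1.497]
ft_force: [-1.2, 0.5, 4.5]
gripper_width: 0.0421
grip_force: 30.3
```

carry_out:
  moves:
    - [1,0,0,0,0,0,0]
    - [1,0,0,-1,0,0,0]
    - [1,0,0,-2,0,0,0]
    - [1,0,0,-4,0,0,0]
    - [1,0,0,-6,0,0,0]

```text
t: 9.98
eef_pos: [0.6334, 0.0635, 0.1803]
orientation: [-3.141, 0.0, 1.497]
ft_force: [0.3, -1.2, -1.3]
gripper_width: 0.042
grip_force: 31.0
```

```bash
python3 -c "
from m import *
b=snap('side');cv2.imwrite('pics/c4.png',cv2.resize(b[60:240,220:420],(640,576),interpolation=2)[...,::-1])
go([.633,.063,.235],[.615,-.136,.235],[.615,-.136,.105])"
```

```text
t 10.03 p [0.6365 0.0638 0.1855] rpy [ 3.135 -0.001  1.497] w 0.0419 j [-0.2   0.49  0.08  1.64 -0.04  1.01 -0.18]
turn deg [ 0.4 -0.1  0.4]
[-0.1  -0.31 -4.95]
[-19.98  -0.19  -0.  ]
[ 0. -0. 13.]
```

View pics/c4.png

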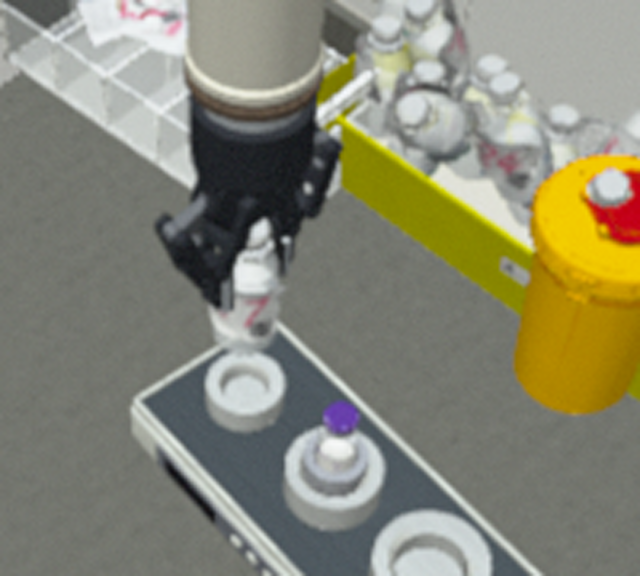

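The bottle hangs straight in the fingers, clear of the small block.

carry_out:
  moves:
    - [1,0,0,-3,0,0,0]
    - [1,0,-0.2,-5.2,0,0,0]
    - [1,-4,-0.2,-5.2,0,0,0]
    - [1,-8,-0.2,-5.2,0,0,0]
    - [1,-12,-0.2,-5.2,0,0,0]

```text
t: 10.45
eef_pos: [0.6234, -0.0563, 0.2331]
orientation: [3.139, -0.0, 1.5]
ft_force: [0.4, -0.9, -1.3]
gripper_width: 0.0418
grip_force: 31.1
```

carry_out:
  moves:
    - [1,-4,0,0,0,0,0]
    - [1,-7,0,0,0,0,0]
    - [1,-8,0,0,0,0,0]
    - [1,-8,0,0,0,0,0]
    - [1,-8,0,0,0,0,0]

```text
t: 10.87
eef_pos: [0.6172, -0.1357, 0.2318]
orientation: [3.141, -0.001, 1.496]
ft_force: [-0.1, 0.6, -1.5]
gripper_width: 0.0418
grip_force: 31.1
```

```bash
python3 -c "
from m import *
b=snap('side');cv2.imwrite('pics/c5.png',cv2.resize(b[100:280,280:480],(640,576),interpolation=2)[...,::-1])
go([.615,-.136,.235],[.615,-.136,.105])"
```

```text
t 10.92 p [ 0.6175 -0.1338  0.2316] rpy [ 3.141 -0.002  1.498] w 0.0418 j [ 0.07  0.43  0.14  1.62 -0.07  1.1   0.15]
turn deg [ 0.  -0.1  0.5]
[-0.24 -0.23 -0.34]
[ 0. -0. 13.]
```

View pics/c5.png

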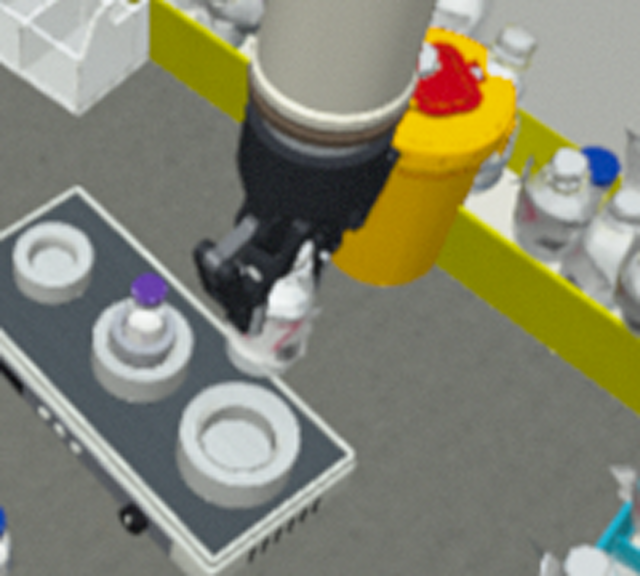

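The bottle is upright above and behind the large bore. From this view the block-top centres are about (355,235), (324.5,204.4) and (296.7,180.3), which lets me cross-check the positions.

```bash
python3 -c "
from m import *
print(onz('side',355,235,.084),onz('side',324.5,204.4,.08),onz('side',296.7,180.3,.074))"
```

```text
[ 0.614  -0.1373  0.084 ] [ 0.6258 -0.0358  0.08  ] [0.6309 0.0586 0.074 ]
```

carry_out:
  moves:
    - [1,-0.2,-0.2,3,0,0,0]
    - [1,-0.2,-0.2,6,0,0,0]
    - [1,-0.2,-0.2,8,0,0,0]
    - [1,-0.2,-0.2,9,0,0,0]
    - [1,-0.2,-0.2,9,0,0,0]

```text
t: 11.33
eef_pos: [0.6135, -0.1344, 0.1386]
orientation: [-3.137, -0.002, 1.5]
ft_force: [-0.3, 0.2, -1.3]
gripper_width: 0.0422
grip_force: 31.1
```

carry_out:
  moves:
    - [1,-0.2,0,0.7,0,0,0]
    - [1,-0.2,0,1.3,0,0,0]
    - [1,-0.2,0,1.9,0,0,0]
    - [1,-0.2,0,2.4,0,0,0]
    - [1,-0.2,0,2.8,0,0,0]

```text
t: 11.75
eef_pos: [0.615, -0.1394, 0.1132]
orientation: [3.141, -0.0, 1.497]
ft_force: [0.7, 1.0, -0.5]
gripper_width: 0.0421
grip_force: 31.2
```

carry_out:
  moves:
    - [1,0,0,0.2,0,0,0]
    - [1,0,0,0.3,0,0,0]
    - [1,0,0,0.4,0,0,0]
    - [1,0,0,0.4,0,0,0]
    - [1,0,0,0.4,0,0,0]

```text
t: 12.17
eef_pos: [0.6148, -0.1395, 0.1094]
orientation: [3.141, -0.0, 1.497]
ft_force: [0.2, 1.5, -1.8]
gripper_width: 0.042
grip_force: 31.1
```

carry_out:
  moves:
    - [1,0.2,0,0.2,0,0,0]
    - [1,0.2,0,0.3,0,0,0]
    - [1,0.2,0,0.4,0,0,0]
    - [1,0.2,0,0.4,0,0,0]
    - [1,0.2,0,0.4,0,0,0]

```text
t: 12.58
eef_pos: [0.6151, -0.1375, 0.1063]
orientation: [3.141, -0.0, 1.497]
ft_force: [-1.6, 0.9, 5.2]
gripper_width: 0.0419
grip_force: 31.7
```

carry_out:
  moves:
    - [1,0,0,0.1,0,0,0]
    - [1,0,0,0.2,0,0,0]
    - [1,0,0,0.2,0,0,0]
    - [1,0,0,0.2,0,0,0]
    - [1,0,0,0.2,0,0,0]

```text
t: 13.0
eef_pos: [0.6152, -0.1375, 0.1062]
orientation: [3.141, -0.0, 1.497]
ft_force: [-7.1, 2.1, 18.2]
gripper_width: 0.0419
grip_force: 32.9
```

carry_out:
  moves:
    - [1,0,0,-0.2,0,0,0]
    - [0.2,0,0,-0.2,0,0,0]
    - [-0.2,0,0,-0.2,0,0,0]
    - [-0.6,0,0,-0.2,0,0,0]
    - [-1,0,0,-0.2,0,0,0]

```text
t: 13.42
eef_pos: [0.6148, -0.1376, 0.1049]
orientation: [-3.141, 0.0, 1.497]
ft_force: [-1.3, 0.7, 0.1]
gripper_width: 0.0736
grip_force: 0.0
```

carry_out:
  moves:
    - [-1,0,0,-2,0,0,0]
    - [-1,0,0,-5,0,0,0]
    - [-1,0,0,-9,0,0,0]
    - [-1,0,0,-11,0,0,0]
    - [-1,3,0,-11,0,0,0]

```text
t: 13.83
eef_pos: [0.6197, -0.1167, 0.2215]
orientation: [3.131, 0.006, 1.487]
ft_force: [0.9, -1.5, -0.2]
gripper_width: 0.0855
grip_force: 0.0
```

carry_out:
  moves:
    - [-1,3,0.2,0,0,0,0]
    - [-1,6,0.2,0,0,0,0]
    - [-1,7.2,0.2,0,0,0,0]
    - [-1,7.2,0.2,0,0,0,0]
    - [-1,7.2,0.2,0,0,0,0]

```text
t: 14.25
eef_pos: [0.6243, -0.0358, 0.2148]
orientation: [-3.141, 0.001, 1.499]
ft_force: [-0.4, -0.7, 0.1]
gripper_width: 0.0852
grip_force: 0.0
```

```bash
python3 -c "
from m import *
b=snap('side','s6.png');cv2.imwrite('pics/c6.png',cv2.resize(b[100:280,230:430],(640,576),interpolation=2)[...,::-1])
go([.6255,-.0355,.215],[.6255,-.0355,.097])"
```

```text
t 14.3 p [ 0.6242 -0.0376  0.2149] rpy [-3.141  0.001  1.496] w 0.0855 j [-0.07  0.44  0.11  1.65 -0.05  1.06 -0.01]
turn deg [-0.   0.1  0.4]
[ 0.22  0.11 -0.01]
[ 0.  -0.  11.8]
```

View pics/c6.png

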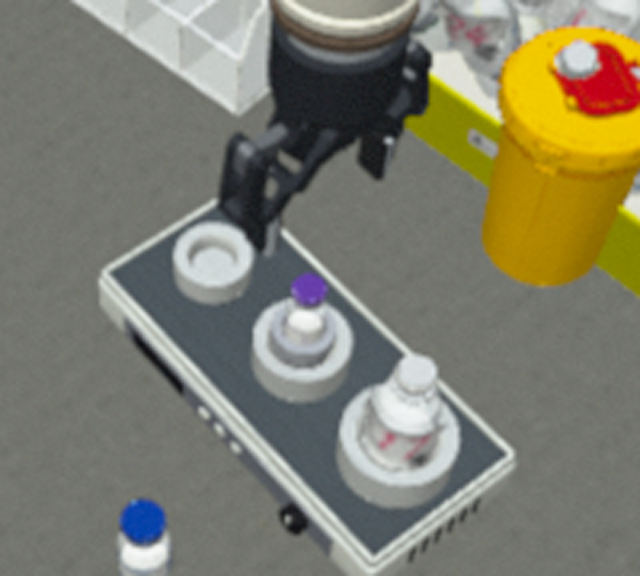

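The bottle is fully down in the large block, and the small vial is under the gripper with its cap at (310,290) in the crop.

carry_out:
  moves:
    - [-1,0.2,0.1,2,0,0,0]
    - [-1,0.2,0.1,5,0,0,0]
    - [-1,0.2,0.1,8,0,0,0]
    - [-1,0.2,0.1,10.5,0,0,0]
    - [-1,0.2,0.1,11.6,0,0,0]

```text
t: 14.72
eef_pos: [0.6227, -0.037, 0.0954]
orientation: [-3.136, 0.002, 1.494]
ft_force: [-0.6, -0.4, -0.8]
gripper_width: 0.0854
grip_force: 0.0
```

carry_out:
  moves:
    - [0,0,0,0,0,0,0]
    - [0.2,0,0,0,0,0,0]
    - [0.4,0,0,0,0,0,0]
    - [0.6,0,0,0,0,0,0]
    - [1,0,0,0,0,0,0]

```text
t: 15.13
eef_pos: [0.6268, -0.0343, 0.1012]
orientation: [3.139, -0.0, 1.497]
ft_force: [-2.6, -0.1, 10.6]
gripper_width: 0.0273
grip_force: 28.6
```

carry_out:
  moves:
    - [1,0,0,0,0,0,0]
    - [1,0,0,0,0,0,0]
    - [1,0,0,0,0,0,0]

```text
t: 15.38
eef_pos: [0.6267, -0.0342, 0.1013]
orientation: [3.139, -0.0, 1.497]
ft_force: [-1.3, -0.5, 5.9]
gripper_width: 0.0271
grip_force: 29.4
```

carry_out:
  moves:
    - [1,0,0,-0.2,0,0,0]
    - [1,0,0,-0.4,0,0,0]
    - [1,0,0,-0.6,0,0,0]
    - [1,0,0,-0.8,0,0,0]
    - [1,0,0,-0.8,0,0,0]

```text
t: 15.8
eef_pos: [0.6259, -0.034, 0.1078]
orientation: [3.141, -0.0, 1.497]
ft_force: [-0.2, 0.6, 0.0]
gripper_width: 0.0269
grip_force: 29.4
```

```bash
python3 -c "
from m import *
a=cv2.cvtColor(cv2.imread('pics/s6.png'),cv2.COLOR_BGR2RGB)
b=snap('side');f=lambda x:cv2.resize(x[170:240,290:360],(400,400),interpolation=2);cv2.imwrite('pics/c7.png',np.hstack([f(a),f(b)])[...,::-1])
go([.6255,-.0355,.215]);print(env.get_obs()['ft_force'])"
```

```text
t 15.85 p [ 0.6258 -0.034   0.1075] rpy [ 3.141 -0.     1.497] w 0.0266 j [-0.06  0.56  0.1   1.72 -0.07  0.86 -0.01]
turn deg [ 0.  -0.   0.4]
[ -0.15  -0.01 -10.75]
[-0.3011 -0.8955 -0.8557]
```

View pics/c7.png

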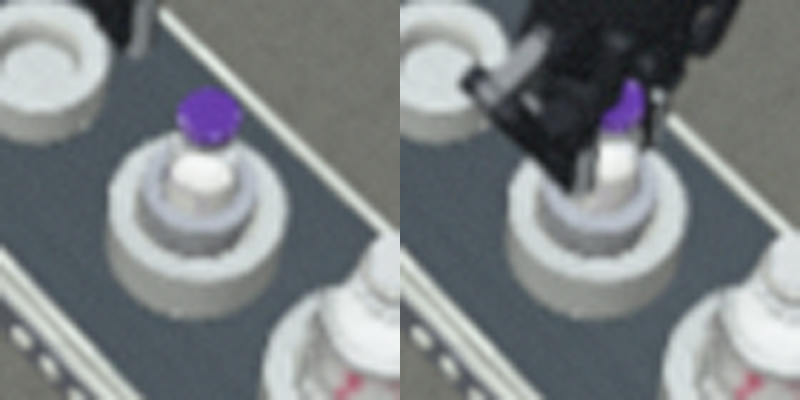

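The collar has stayed in place and only the vial rose (the cap moved up), so I'll keep lifting.

carry_out:
  moves:
    - [1,0,0,-0.7,0,0,0]
    - [1,0,0,-1.4,0,0,0]
    - [1,0,0,-2.2,0,0,0]
    - [1,0,0,-3,0,0,0]
    - [1,0,0,-4,0,0,0]

```text
t: 16.27
eef_pos: [0.6256, -0.0341, 0.1482]
orientation: [3.142, -0.0, 1.497]
ft_force: [-0.9, -0.1, -0.3]
gripper_width: 0.0268
grip_force: 29.5
```

```bash
python3 -c "
from m import *
b=snap('side');cv2.imwrite('pics/c8.png',cv2.resize(b[140:240,270:390],(720,600),interpolation=2)[...,::-1])
go([.6255,-.0355,.155],[.6325,.062,.155],[.6325,.062,.079])"
```

```text
t 16.32 p [ 0.6271 -0.0341  0.1507] rpy [ 3.138 -0.     1.497] w 0.0272 j [-0.07  0.51  0.11  1.7  -0.06  0.93 -0.01]
turn deg [ 0.2 -0.   0.4]
[-0.15 -0.15 -0.43]
[ 9.77 -0.09 -0.  ]
[ 0.  -0.   7.6]
```

View pics/c8.png

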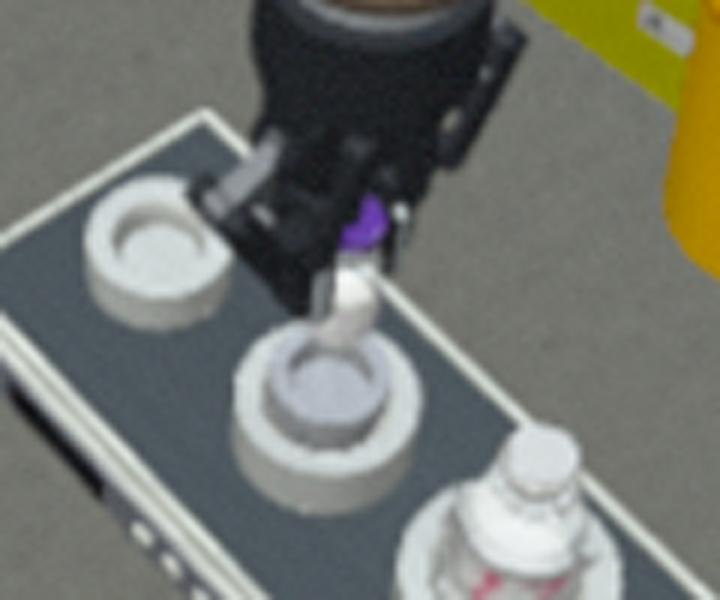

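The vial hangs free above the sleeve, which stayed in its bore. The small bore is empty, at about (160,245) in the crop.

carry_out:
  moves:
    - [1,2,0,-0.5,0,0,0]
    - [1,5,-0.1,-0.5,0,0,0]
    - [1,8,-0.1,-0.5,0,0,0]
    - [1,9.6,-0.1,-0.5,0,0,0]
    - [1,9.6,-0.1,-0.5,0,0,0]

```text
t: 16.73
eef_pos: [0.6318, 0.0688, 0.1529]
orientation: [3.141, -0.004, 1.504]
ft_force: [0.2, 0.9, -0.7]
gripper_width: 0.0272
grip_force: 29.5
```

carry_out:
  moves:
    - [1,0,0,2,0,0,0]
    - [1,0,0,4,0,0,0]
    - [1,0,0,4.8,0,0,0]
    - [1,0,0,5,0,0,0]
    - [1,0,0,5,0,0,0]

```text
t: 17.15
eef_pos: [0.6313, 0.061, 0.1019]
orientation: [-3.14, 0.001, 1.496]
ft_force: [-0.0, -0.5, -0.2]
gripper_width: 0.027
grip_force: 29.5
```

```bash
python3 -c "
from m import *
a=snap('top');b=snap('side');f=lambda x:cv2.resize(x,(400,400),interpolation=2);cv2.imwrite('pics/c9.png',np.hstack([f(a[130:210,210:290]),f(b[140:220,260:340])])[...,::-1])
go([.633,.0615,.0775])"
```

```text
t 17.25 p [0.6325 0.0613 0.1033] rpy [ 3.14  -0.     1.496] w 0.0265 j [-0.2   0.58  0.08  1.7  -0.06  0.86 -0.17]
turn deg [ 0.1 -0.   0.4]
[0.02 0.05 2.58]
```

View pics/c9.png

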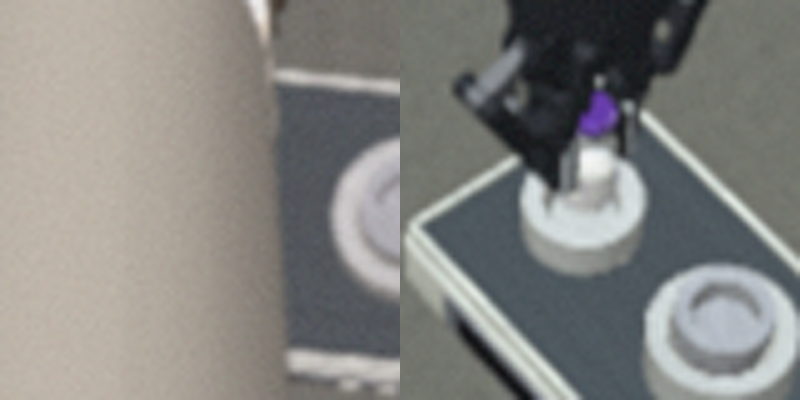

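The vial is over the bore and upright. I'll lower it while watching the force.

carry_out:
  moves:
    - [1,0,0,0.5,0,0,0]
    - [1,0,0,0.9,0,0,0]
    - [1,0,0,1.3,0,0,0]
    - [1,0,0,1.3,0,0,0]
    - [1,0,0,1.3,0,0,0]

```text
t: 17.67
eef_pos: [0.6321, 0.0621, 0.0893]
orientation: [3.141, -0.0, 1.497]
ft_force: [1.6, 0.5, -0.3]
gripper_width: 0.0265
grip_force: 29.4
```

carry_out:
  moves:
    - [1,0,0,0.3,0,0,0]
    - [1,0,0,0.5,0,0,0]
    - [1,0,0,0.6,0,0,0]
    - [1,0,0,0.6,0,0,0]

```text
t: 18.0
eef_pos: [0.6331, 0.0627, 0.0838]
orientation: [3.139, -0.001, 1.498]
ft_force: [5.1, 3.2, 0.7]
gripper_width: 0.0271
grip_force: 29.5
```

carry_out:
  moves:
    - [1,0.1,0.15,0,0,0,0]
    - [1,0.1,0.15,0.2,0,0,0]
    - [1,0.1,0.15,0.4,0,0,0]
    - [1,0.1,0.15,0.5,0,0,0]
    - [1,0.1,0.15,0.5,0,0,0]

```text
t: 18.42
eef_pos: [0.6334, 0.0629, 0.0784]
orientation: [3.141, -0.0, 1.497]
ft_force: [1.6, 2.3, 3.0]
gripper_width: 0.0267
grip_force: 29.7
```

carry_out:
  moves:
    - [1,0,0,0.1,0,0,0]
    - [0.4,0,0,0.1,0,0,0]
    - [0.1,0,0,0.1,0,0,0]
    - [-0.3,0,0,0,0,0,0]
    - [-1,0,0,0,0,0,0]

```text
t: 18.83
eef_pos: [0.6318, 0.0615, 0.0774]
orientation: [-3.139, 0.001, 1.496]
ft_force: [0.7, 0.5, -0.0]
gripper_width: 0.0615
grip_force: 0.0
```

carry_out:
  moves:
    - [-1,0,0,-2,0,0,0]
    - [-1,0,0,-5,0,0,0]
    - [-1,0,0,-9,0,0,0]
    - [-1,0,0,-11,0,0,0]
    - [-1,-3,0,-11,0,0,0]

```text
t: 19.25
eef_pos: [0.6343, 0.0407, 0.1937]
orientation: [3.134, -0.006, 1.506]
ft_force: [1.0, 2.2, -0.9]
gripper_width: 0.0857
grip_force: 0.0
```

carry_out:
  moves:
    - [-1,-4,0,0,0,0,0]
    - [-1,-6.5,-0.1,0,0,0,0]
    - [-1,-6.9,-0.1,0,0,0,0]
    - [-1,-6.9,-0.1,0,0,0,0]
    - [-1,-6.9,-0.1,0,0,0,0]

```text
t: 19.67
eef_pos: [0.6243, -0.0358, 0.1876]
orientation: [-3.14, -0.001, 1.496]
ft_force: [-0.7, 0.1, 0.0]
gripper_width: 0.0854
grip_force: 0.0
```

```bash
python3 -c "
from m import *
b=snap('side','s10.png');cv2.imwrite('pics/c10.png',cv2.resize(b[120:270,250:410],(640,600),interpolation=2)[...,::-1])
go([.625,-.0363,.18],[.625,-.0363,.084])"
```

```text
t 19.72 p [ 0.6246 -0.0344  0.1877] rpy [-3.14  -0.001  1.498] w 0.0853 j [-0.07  0.47  0.11  1.67 -0.06  1.01 -0.01]
turn deg [-0.1 -0.1  0.5]
[-0.19  0.06  0.77]
[ 0.  -0.   9.6]
```

View pics/c10.png

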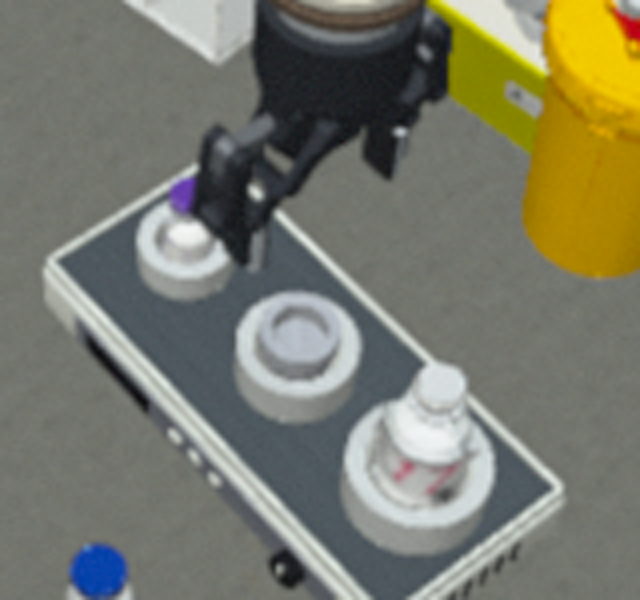

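The small vial is down in the small bore. The sleeve is alone in the medium block, with its collar clear of the block.

carry_out:
  moves:
    - [-1,-0.2,0.1,3,0,0,0]
    - [-1,-0.2,0.1,6,0,0,0]
    - [-1,-0.2,0.1,9,0,0,0]
    - [-1,-0.2,0.1,10.3,0,0,0]
    - [-1,-0.2,0.1,10.3,0,0,0]
  squeeze: 50

```text
t: 20.13
eef_pos: [0.6226, -0.0358, 0.0812]
orientation: [-3.134, -0.001, 1.5]
ft_force: [-0.1, -0.3, -0.1]
gripper_width: 0.0855
grip_force: 0.0
```

carry_out:
  moves:
    - [0,0,0,0,0,0,0]
    - [0.3,0,0,0,0,0,0]
    - [1,0,0,0,0,0,0]
    - [1,0,0,0,0,0,0]
    - [1,0,0,0,0,0,0]

```text
t: 20.55
eef_pos: [0.6258, -0.0377, 0.0878]
orientation: [3.141, -0.001, 1.497]
ft_force: [-5.9, 0.6, 8.3]
gripper_width: 0.0449
grip_force: 49.7
```

carry_out:
  moves:
    - [1,0,0,-0.5,0,0,0]
    - [1,0,0,-1.5,0,0,0]
    - [1,0,0,-2.5,0,0,0]
    - [1,0,0,-3.5,0,0,0]
    - [1,0,0,-5,0,0,0]

```text
t: 20.97
eef_pos: [0.6257, -0.0382, 0.1363]
orientation: [-3.142, 0.0, 1.497]
ft_force: [0.5, -0.4, -0.7]
gripper_width: 0.0444
grip_force: 51.2
```

```bash
python3 -c "
from h import *
go([.625,-.0363,.18],[.42,-.276,.18],[.42,-.276,.035]);print(env.get_obs()['ft_force'])"
```

```text
t 20.97 p [ 0.6257 -0.0382  0.1363] rpy [-3.142  0.     1.497] w 0.0444 j [-0.06  0.53  0.11  1.71 -0.07  0.91  0.  ]
turn deg [-0.   0.   0.4]
[ 0.18 -0.09 -4.37]
[-25.55 -18.5   -0.  ]
[ 0.  -0.  14.5]
[ 0.54926372 -0.4321578  -0.69002612]
```

carry_out:
  moves:
    - [1,0,0,-4,0,0,0]
    - [1,0,-3,-4.4,0,0,0]
    - [1,0,-7,-4.4,0,0,0]
    - [1,0,-11,-4.4,0,0,0]
    - [1,-3,-14,-4.4,0,0,0]

```text
t: 21.38
eef_pos: [0.4828, -0.0513, 0.1803]
orientation: [3.141, -0.004, 1.505]
ft_force: [0.7, -0.4, -1.3]
gripper_width: 0.0445
grip_force: 51.5
```

carry_out:
  moves:
    - [1,-4,-1,0,0,0,0]
    - [1,-8,-2,0,0,0,0]
    - [1,-12,-3,0,0,0,0]
    - [1,-16,-4,0,0,0,0]
    - [1,-20,-4.5,0,0,0,0]

```text
t: 21.8
eef_pos: [0.4239, -0.2553, 0.1809]
orientation: [3.14, 0.0, 1.497]
ft_force: [0.9, 0.3, -0.9]
gripper_width: 0.0446
grip_force: 51.5
```

carry_out:
  moves:
    - [1,-2.3,0,0,0,0,0]
    - [1,-2.3,0,3,0,0,0]
    - [1,-2.3,0,6,0,0,0]
    - [1,-2.3,0,9,0,0,0]
    - [1,-2.3,0,11,0,0,0]

```text
t: 22.22
eef_pos: [0.4229, -0.2763, 0.0683]
orientation: [3.142, -0.0, 1.496]
ft_force: [-0.9, -0.4, -1.5]
gripper_width: 0.0442
grip_force: 51.5
```

```bash
python3 -c "
from h import *
go([.42,-.276,.0315]);print(env.get_obs()['ft_force'])"
```

```text
t 22.22 p [ 0.4229 -0.2763  0.0683] rpy [ 3.142 -0.     1.496] w 0.0442 j [ 0.34  0.46  0.23  2.05 -0.17  0.65  0.6 ]
turn deg [ 0.  -0.   0.4]
[ 0.01 -0.29  3.68]
[-0.86978132 -0.3736855  -1.48473755]
```

carry_out:
  moves:
    - [1,0,-0.2,1.5,0,0,0]
    - [1,0,-0.2,2.5,0,0,0]
    - [1,0,-0.2,3,0,0,0]
    - [1,0,-0.2,3.2,0,0,0]
    - [1,0,-0.2,3.3,0,0,0]

```text
t: 22.63
eef_pos: [0.422, -0.2765, 0.037]
orientation: [3.14, 0.001, 1.497]
ft_force: [0.6, -0.0, -0.5]
gripper_width: 0.0443
grip_force: 51.5
```

carry_out:
  moves:
    - [1,0,0,0.2,0,0,0]
    - [1,0,0,0.3,0,0,0]
    - [1,0,0,0.4,0,0,0]
    - [1,0,0,0.4,0,0,0]

```text
t: 22.97
eef_pos: [0.4218, -0.2763, 0.0329]
orientation: [3.14, 0.0, 1.497]
ft_force: [-0.5, -0.9, 1.4]
gripper_width: 0.0446
grip_force: 51.8
```

carry_out:
  moves:
    - [1,0,0,0.1,0,0,0]
    - [0.3,0,0,0.1,0,0,0]
    - [-0.2,0,0,0,0,0,0]
    - [-0.6,0,0,0,0,0,0]
    - [-1,0,0,0,0,0,0]
  squeeze: 30

```text
t: 23.38
eef_pos: [0.4214, -0.2762, 0.0324]
orientation: [3.141, 0.0, 1.497]
ft_force: [0.7, 0.6, 0.8]
gripper_width: 0.0735
grip_force: 0.0
```

carry_out:
  moves:
    - [-1,0,0,-2,0,0,0]
    - [-1,0,0,-5,0,0,0]
    - [-1,0,0,-9,0,0,0]
    - [-1,0,0,-12,0,0,0]
    - [-1,0,0,-14,0,0,0]

```text
t: 23.8
eef_pos: [0.4223, -0.2769, 0.1753]
orientation: [3.138, 0.002, 1.497]
ft_force: [0.0, -0.5, -1.3]
gripper_width: 0.0852
grip_force: 0.0
```

carry_out:
  moves:
    - [-1,4,0,0,0,0,0]
    - [-1,8,0,0,0,0,0]
    - [-1,12,0,0,0,0,0]
    - [-1,16,0.4,0,0,0,0]
    - [-1,20,0.8,0,0,0,0]

```text
t: 24.22
eef_pos: [0.4436, -0.0756, 0.1724]
orientation: [3.141, -0.0, 1.496]
ft_force: [0.6, 0.4, 0.4]
gripper_width: 0.0853
grip_force: 0.0
```

carry_out:
  moves:
    - [-1,1.6,0,0,0,0,0]
    - [-1,1.6,0,0,0,0,0]
    - [-1,1.6,0,0,0,0,0]

```text
t: 24.47
eef_pos: [0.445, -0.0604, 0.1722]
orientation: [-3.141, 0.0, 1.5]
ft_force: [-0.1, 0.4, -0.3]
gripper_width: 0.0857
grip_force: 0.0
```

```bash
python3 -c "
from m import *
b=snap('side','s11.png')
B=(105,120,60),(122,255,255)
print(blob(b,*B,(230,180,360,310))); print(proj('side',[.4487,-.0606,.078]))
go([.449,-.061,.17],[.449,-.061,.03])"
```

```text
([np.float64(274.0), np.float64(262.5)], array([ 37,  76,  15,  14, 152], dtype=int32), array([274.2895, 262.3882]))
[274.595  260.8778]
t 24.52 p [ 0.4449 -0.0618  0.1722] rpy [-3.141  0.001  1.497] w 0.086 j [-0.05  0.19  0.14  2.11 -0.03  0.85  0.04]
turn deg [-0.   0.   0.4]
[0.11 0.4  0.21]
[ 0. -0. 14.]
```

carry_out:
  moves:
    - [-1,0.1,0.4,2,0,0,0]
    - [-1,0.1,0.4,6,0,0,0]
    - [-1,0.1,0.4,10,0,0,0]
    - [-1,0.1,0.4,13,0,0,0]
    - [-1,0.1,0.4,14.4,0,0,0]

```text
t: 24.93
eef_pos: [0.4462, -0.0627, 0.0248]
orientation: [-3.136, 0.001, 1.494]
ft_force: [-0.1, -0.4, 0.5]
gripper_width: 0.0852
grip_force: 0.0
```

carry_out:
  moves:
    - [0.1,0,0,0,0,0,0]
    - [0.3,0,0,0,0,0,0]
    - [0.5,0,0,0,0,0,0]
    - [1,0,0,0,0,0,0]
    - [1,0,0,0,0,0,0]

```text
t: 25.35
eef_pos: [0.4505, -0.0612, 0.0298]
orientation: [3.139, 0.0, 1.496]
ft_force: [-0.9, 0.1, 3.8]
gripper_width: 0.0343
grip_force: 31.3
```

carry_out:
  moves:
    - [1,0,0,0,0,0,0]
    - [1,0,0,-1,0,0,0]
    - [1,0,0,-3,0,0,0]
    - [1,0,0,-6,0,0,0]
    - [1,0,0,-9,0,0,0]

```text
t: 25.77
eef_pos: [0.4481, -0.0603, 0.1195]
orientation: [-3.14, -0.0, 1.497]
ft_force: [0.2, -0.1, -1.1]
gripper_width: 0.0342
grip_force: 30.9
```

carry_out:
  moves:
    - [1,0,0,-3,0,0,0]
    - [1,0,0,-5,0,0,0]
    - [1,0,0,-6,0,0,0]
    - [1,0,0,-6,0,0,0]

```text
t: 26.1
eef_pos: [0.4509, -0.0605, 0.181]
orientation: [3.136, -0.0, 1.497]
ft_force: [0.7, -0.5, -1.0]
gripper_width: 0.0345
grip_force: 30.9
```

```bash
python3 -c "
from m import *
go([.625,-.0363,.17],[.625,-.0363,.12],[.625,-.0363,.087])"
```

```text
t 26.1 p [ 0.4509 -0.0605  0.181 ] rpy [ 3.136 -0.     1.497] w 0.0345 j [-0.06  0.18  0.15  2.09 -0.04  0.86  0.04]
turn deg [ 0.3 -0.   0.4]
[ 3.7  17.18  1.2 ]
[ 0. -0.  5.]
[ 0.  -0.   3.3]
```

carry_out:
  moves:
    - [1,1,4,0,0,0,0]
    - [1,2,8,0,0,0,0]
    - [1,3,12,0,0,0,0]
    - [1,3.7,16,0,0,0,0]
    - [1,3.7,17.3,0,0,0,0]

```text
t: 26.52
eef_pos: [0.6287, -0.0337, 0.176]
orientation: [3.141, -0.001, 1.5]
ft_force: [1.3, 0.3, 0.2]
gripper_width: 0.0345
grip_force: 30.9
```

carry_out:
  moves:
    - [1,0,0,2,0,0,0]
    - [1,0,0,4,0,0,0]
    - [1,0,0,5.5,0,0,0]
    - [1,0,0,5.5,0,0,0]
    - [1,0,0,5.5,0,0,0]

```text
t: 26.93
eef_pos: [0.6224, -0.0363, 0.1207]
orientation: [-3.136, 0.0, 1.497]
ft_force: [0.3, -1.0, -0.5]
gripper_width: 0.0342
grip_force: 30.9
```

```bash
python3 -c "
from m import *
go([.6255,-.0365,.087])"
```

```text
t 26.93 p [ 0.6224 -0.0363  0.1207] rpy [-3.136  0.     1.497] w 0.0342 j [-0.08  0.55  0.12  1.72 -0.08  0.89  0.01]
turn deg [-0.3  0.   0.4]
[0.01 0.33 3.37]
```

carry_out:
  moves:
    - [1,0,0.1,0.7,0,0,0]
    - [1,0,0.1,1.3,0,0,0]
    - [1,0,0.1,2,0,0,0]
    - [1,0,0.1,2.5,0,0,0]
    - [1,0,0.1,2.5,0,0,0]

```text
t: 27.35
eef_pos: [0.6245, -0.0364, 0.097]
orientation: [-3.14, -0.0, 1.497]
ft_force: [-0.6, 0.5, -0.9]
gripper_width: 0.0345
grip_force: 30.9
```

carry_out:
  moves:
    - [1,0,0,0.3,0,0,0]
    - [1,0,0,0.5,0,0,0]
    - [1,0,0,0.7,0,0,0]
    - [1,0,0,0.7,0,0,0]

```text
t: 27.68
eef_pos: [0.6252, -0.0365, 0.091]
orientation: [-3.141, -0.0, 1.497]
ft_force: [-0.1, -0.5, -0.9]
gripper_width: 0.0341
grip_force: 30.9
```

carry_out:
  moves:
    - [1,0,0,0.2,0,0,0]
    - [1,0,0,0.3,0,0,0]
    - [1,0,0,0.4,0,0,0]
    - [1,0,0,0.4,0,0,0]

```text
t: 28.02
eef_pos: [0.6255, -0.0366, 0.0879]
orientation: [3.141, -0.0, 1.497]
ft_force: [-2.0, 0.3, 3.2]
gripper_width: 0.0341
grip_force: 31.3
```

Contact with the bore floor. I'll release and retreat.

carry_out:
  moves:
    - [1,0,0,0,0,0,0]
    - [0.3,0,0,0,0,0,0]
    - [0,0,0,0,0,0,0]
    - [-0.4,0,0,0,0,0,0]
    - [-1,0,0,0,0,0,0]

```text
t: 28.43
eef_pos: [0.6255, -0.0364, 0.087]
orientation: [3.142, -0.0, 1.497]
ft_force: [0.4, -0.4, -0.6]
gripper_width: 0.0657
grip_force: 0.0
```

carry_out:
  moves:
    - [-1,0,0,-2,0,0,0]
    - [-1,0,0,-5,0,0,0]
    - [-1,0,0,-9,0,0,0]
    - [-1,0,0,-13,0,0,0]
    - [-1,0,0,-17,0,0,0]

```text
t: 28.85
eef_pos: [0.625, -0.0365, 0.2586]
orientation: [-3.141, 0.0, 1.497]
ft_force: [1.5, 0.6, 0.3]
gripper_width: 0.0857
grip_force: 0.0
```

carry_out:
  moves:
    - [-1,0,-4,0,0,0,0]
    - [-1,0,-8,0,0,0,0]
    - [-1,0,-12,0,0,0,0]
    - [-1,0,-16,0,0,0,0]
    - [-1,0,-16,0,0,0,0]

```text
t: 29.27
eef_pos: [0.4565, -0.0244, 0.2551]
orientation: [-3.132, -0.0, 1.497]
ft_force: [-0.7, 0.0, -0.8]
gripper_width: 0.0853
grip_force: 0.0
```

```bash
python3 -c "
from m import *
b=snap('side','s12.png');f=lambda x:cv2.resize(x,(400,400),interpolation=2)
cv2.imwrite('pics/c12.png',np.hstack([f(b[135:275,255:395]),f(b[290:410,280:400])])[...,::-1])
print(env.get_obs()['t'])"
```

```text
29.3167
```

View pics/c12.png

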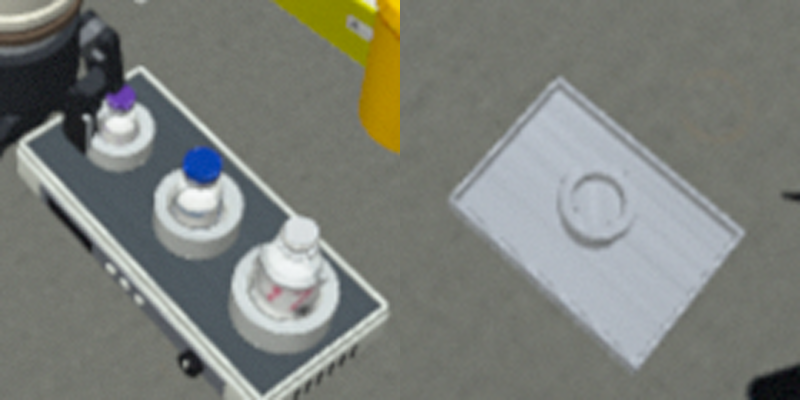

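The picture shows all three containers upright in their own blocks and the sleeve standing open end up in mid-tray. I'll check the cap heights numerically before handing in.

```bash
python3 -c "
from m import *
t=snap('top');b=cv2.cvtColor(cv2.imread('pics/s12.png'),cv2.COLOR_BGR2RGB)
for nm,c,w,P in(('s',((125,70,50),(150,255,255)),(280,150,320,190),[.634,.063,.119]),('m',((105,120,60),(122,255,255)),(300,180,345,215),[.6255,-.0365,.136])):
    print(nm,blob(b,*c,w)[2],proj('side',P),proj('side',np.array(P)+[0,0,.008]))"
```

```text
s [297.1304 168.8986] [296.6957 166.6867] [296.7611 164.5021]
m [325.4336 191.993 ] [326.4134 190.3914] [326.681  188.2423]
```

Both caps are at seated height; if anything they read slightly low, because the mask includes the cap sides.

```bash
python3 -c "
from station import env
print(env.close_job())"
```

```text
the job is handed in; nothing more can be done
None
```

I handed the job in at about 29 s: camera checks show the bottle, medium vial and small vial each upright and seated in their own blocks, and the sleeve upright, open end up, in the tray; the hand-in returned no verdict.

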